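Zero the kitchen scale and weigh the jam

TASK

The jam is to be weighed next. Take the honey jar off the kitchen scale and set it down gently and upright, fully on the cork coaster; then, with the pan empty, slide the scale's recessed orange switch all the way to its green-dot end so that the scale starts at zero; then set the pink jam jar that stands beside the scale gently and upright, fully on the steel pan, and leave the small kitchen things around the scale where they are.

Things in the scene. Friction and masses are not known exactly. Their poses are not given: they have to be found in the camera images.
- scale: Kitchen scale, white housing 220 x 180 mm, top face 32 mm above the worktop; it does not move. Origin: centre of its underside on the worktop; x points from its front (flat dark display, switch bay) to its back, y to the left seen by someone in front of it, z up. The display lies left of the bay, under 34 mm above the worktop.
- pan (a point): Centre of the top face of the scale's round steel pan, 140 mm in diameter, 45 mm above the worktop (at x = 32, y = 0 mm of the scale).
- bay (a point): Centre of the floor of the switch bay, a rectangular recess in the scale's front strip: 32 mm wide along the scale's x, 62 mm long along its y, 8 mm deep, upright walls; the floor is 24 mm above the worktop. On the housing a green dot lies just past its +y end (on), a black dot just past its -y end (off). Axes as the scale's.
- switch_nub (a point): Centre of the top face of the orange switch nub in the bay. The nub is 16 mm along the scale's x, 9 mm along its y, and stands 6.5 mm above the bay floor: its top is 31 mm above the worktop, 1 mm below the housing's face. It moves with the switch.
- switch (a joint): Position of the nub (m): 0 = off end, 0.012 = on end; it grows as the nub slides along the scale's +y, towards the green dot. The nub's centre runs from 5.5 to 17.5 mm on the +y side of the bay's centre. At 0 the bay is free for 32 mm behind the nub (its -y side), room for a fingertip; at 0.012 9 mm stay free past it. Dry friction about 1.5 N, no spring: it stays where it is left.
- coaster: Round cork coaster, 110 mm in diameter, 6 mm thick, fixed to the worktop. Origin: centre of its underside.
- honey_jar: Round glass jar with amber contents and a tan lid, 63 mm in diameter, 82 mm tall, about 0.25 kg; it stands on the scale's pan at first. Origin: centre of its underside, z up. Grasp the body across its diameter.
- jam_jar: Round glass jar with pinkish-red contents and a white lid, 57 mm in diameter, 58 mm tall, about 0.25 kg; it stands on the worktop to one side of the scale at first, the coaster on the other. Origin: centre of its underside, z up. Grasp the body across its diameter.
- timer: Round kitchen timer, white on dark grey, 65 mm in diameter, 49 mm tall; bystander. Origin: centre of its underside.
- salt: Small blue bowl of salt, 65 mm in diameter, 33 mm tall; bystander. Origin: centre of its underside.
- shaker: Glass shaker with grey top, 44 mm in diameter, 90 mm tall; bystander. Origin: centre of its underside.
Things that resemble listed ones, but are neither listed nor needed, are in the scene too. What is shaped like the jam_jar but blue or turquoise is not meant.

How it is judged (in metres and radians):
On the way, in this order (a step that is already met when the one before it is completed fails the run):
1. the honey jar stands on the coaster, released, the switch still off (horizontal distance between honey_jar and coaster below 0.023 m and height (world z) of honey_jar below 0.01 m and angle between honey_jar's own z axis and vertical below 0.1 rad and contact force between the fingers and honey_jar below 0.1 N and value of joint switch below 0.005 m), for 0.2 s.
2. the switch is fully on, the pan still empty (value of joint switch above 0.0105 m and horizontal distance between jam_jar and pan above 0.1 m), for 0.1 s.
3. the jam jar stands on the pan (horizontal distance between jam_jar and pan below 0.041 m and z of jam_jar in the frame of pan between -0.004 and 0.004 m), for 0.2 s.
At the end, for the whole second after the job is handed in: The honey jar stands upright (within 0.1 rad) and at rest, wholly on the coaster (its axis within 23 mm of the coaster's); the switch is within 1.5 mm of its on end; the jam jar stands upright and at rest, wholly on the pan (its axis within 41 mm of the pan's) (all of step 3 and horizontal distance between honey_jar and coaster below 0.023 m and height (world z) of honey_jar between 0.003 and 0.01 m and angle between each of honey_jar, jam_jar's own z axis and vertical below 0.1 rad and linear speed of each of honey_jar, jam_jar below 0.02 m/s and value of joint switch above 0.0105 m); the robot touches nothing.
It fails at once if the switch is slid while a jar is on or over the pan (value of joint switch between 0.005 and 0.0095 m and horizontal distance between any of honey_jar, jam_jar and pan below 0.085 m).
It fails at once if a jar is rammed down on the pan or the coaster (over 60 N) (contact force between jam_jar and scale above 60 N or contact force between honey_jar and coaster above 60 N).
It fails at once if a jar is dropped (it falls out of the fingers by more than about 13 mm) ((contact force between the fingers and honey_jar below 0.05 N and linear speed of honey_jar above 0.5 m/s) or (contact force between the fingers and jam_jar below 0.05 N and linear speed of jam_jar above 0.5 m/s)).
It fails at once if a bystander is moved more than 20 mm (distance of any of timer, salt, shaker from where it was at the start of the episode above 0.02 m).
It also fails if it takes over 64 s, if anything falls off the work surface, if the arm or the gripper's body presses on something with over 40 N, if the wrist force passes 120 N, or if a joint passes its speed limit or range.

ROBOT

A 6-joint arm with a two-finger parallel gripper is mounted at the origin on a cart in front of the work surface, level with it; the furniture and walls round the work are solid. World frame = base frame: x ahead of the robot, y to its left, z up, the work surface at z = 0. Lengths are in mm, angles in rad, forces in N, time in s.
With the tool pointing down it reaches from about 275 to 725 mm from the base axis. Payload 5.6 kg.
Tool frame: the origin (TCP) lies at the centre of the arm's flange, where the gripper is bolted on; the fingertips stand 173 mm ahead of it and the grasp point (between the pads) lies 155 mm ahead of it; z points along the fingers, y is the line along which they close (so a half turn about z gives the same grasp; the last joint's range is limited). The gripper opens to 85 mm and grips with 20 to 120 N. Pads are 22 mm wide; open, the fingers measure 114 mm over their backs; the gripper's body (76 mm by 85 mm) begins 54 mm behind the grasp point. The pads swing forward as they close: fully open they stand 13 mm farther back than shut.
Start: joints at [0.285, 0.255, 0.108, 0, -1.424, -0.285], TCP at [549.994, 0.025, 404.683] pointing down, gripper open.
Joint ranges: [-2.95, 2.95], [-1.21, 1.97], [-1.09, 1.5], [-2.87, 1.71], [-2.94, -0.07], [-3.05, 3.05]. Speed limits (rad/s): [2.57, 2.57, 3.14, 3.14, 3.14, 3.14].

INTERFACE

Orientations are given as a rotation vector (axis times angle).
In Python, from cell import * gives the robot as it stands. Calls block until the motion is done:
- movep(position, orientation): joint-space move of the TCP to a pose.
- line_to(position, max_speed=150, frame=None): straight line of the TCP; frame=None keeps the orientation; max_speed is the mean speed in mm/s.
- set_joints(angles): joint-space move.
- gripper_to(opening, f_grip=None): finger opening in mm; f_grip is the grip in N (None keeps the last); returns when the fingers have stopped.
- hold(seconds).
- inverse_kinematics(position, orientation): joint angles nearest the present ones, or None.
- camera(name): name is "scene" or "side" or "wrist"; returns a dict with "pixels" (384x512x3 uint8, red, green, blue), "fov_y" (degrees; the focal length in pixels is half the picture's height over the tangent of half this angle, whatever the lens; pixels are square), "cx", "cy" (the principal point, pixels), "D" ([k1, k2, p1, p2, k3] as OpenCV has them; the pictures are not rectified), "cam_to_world" (4x4, takes a point from camera to world coordinates). Camera axes: x right, y up, looking along -z (the intrinsics and any distortion apply to the point x, -y, -z); pixel columns grow to the right and rows downward; lengths in mm; the calibration is good to about 2 mm. A picture is of the moment at which its call begins. There is no depth.
A pose or a line that the arm cannot do raises IKError and nothing moves.
- sign_off(): hands the job in; it is judged then, once.
Trained networks look in a picture, given as the dict that the camera call returned (one of the last four; its "shot" number tells which), for a name from the list of things; names that differ only in an ending like _2 or _b are one class to them, and where a whole thing is asked for, a point or a joint stands for the part that bears it (a point fixed in the world has none). Each returns a list of dicts, best first, with "p" (0 to 1); they miss things now and then, are a little off and sometimes report something else, mostly with a low value. They report only what shows in the picture. A call takes as long as a camera call. They do not tell look-alikes from the thing itself.
- boxes_of(picture, name): "at" ([column, row] in pixels, amid what is visible of it).
- mark_of(picture, name): "at" ([column, row] in pixels: a listed point, or the origin of a listed thing).
Readings, each from a call of its own:
- read_time(): time.
- read_joint_positions(): joint angles.
- read_qvel(): joint speeds.
- read_joint_torque(): joint torques, N m.
- read_tcp_pos(): TCP position.
- read_orientation(): TCP orientation.
- read_contact_force(): force on the tool from outside, world axes, zero at the start.
- read_ft_torque(): the same for the moment, N m.
- read_width(): finger opening in mm.
- read_gripper_force(): force on a finger pad.
Only numpy, scipy, OpenCV 4.12 (cv2) and the standard library are available. Lean on these libraries where they do the work, as an engineer would, in place of code of your own. Each camera call takes 0.05 s, during which the arm holds its last target. There are 200 camera calls.

## Working session

There is one attempt and no reset: what is moved stays moved. The work goes in short steps, each a Python script; the robot and the scene stay as the last script left them, time stands still between calls to the robot, and variables do not carry over. Pictures are saved under pics/ and viewed, at most 13 in all, crops included, and the job is handed in when it is done.

```bash
mkdir -p pics; ls; cat > h.py <<'E'
from cell import *
import numpy as np, cv2
def K(p):
    f=p["pixels"].shape[0]/2/np.tan(np.radians(p["fov_y"])/2)
    return np.array([[f,0,p["cx"]],[0,f,p["cy"]],[0,0,1]])
def ray(p,uv):
    q=cv2.undistortPoints(np.array([[uv]],float),K(p),np.array(p["D"],float))[0,0]
    T=np.array(p["cam_to_world"]); return T[:3,3],T[:3,:3]@np.array([q[0],-q[1],-1.])
def atz(p,uv,z):
    o,d=ray(p,uv); return o+d*(z-o[2])/d[2]
def tri(obs):
    A=np.zeros((3,3));b=np.zeros(3);R=[]
    for p,uv in obs:
        o,d=ray(p,uv); d=d/np.linalg.norm(d);M=np.eye(3)-np.outer(d,d);A+=M;b+=M@o;R.append((o,M))
    x=np.linalg.solve(A,b); return x,max(np.linalg.norm(M@(x-o)) for o,M in R)
def proj(p,X):
    T=np.array(p["cam_to_world"]); c=T[:3,:3].T@(np.array(X,float)-T[:3,3]); c=c*[1,-1,-1]
    return cv2.projectPoints(c.reshape(1,1,3),np.zeros(3),np.zeros(3),K(p),np.array(p["D"],float))[0][0,0]
def save(p,n,crop=None,s=1):
    im=p["pixels"][:,:,::-1]
    if crop: a,b,c,d=crop; im=im[b:d,a:c]
    cv2.imwrite("pics/"+n,cv2.resize(np.ascontiguousarray(im),None,fx=s,fy=s,interpolation=cv2.INTER_CUBIC))
E
cat > a.py <<'E'
from h import *
P={n:camera(n) for n in("scene","side","wrist")}
for n,p in P.items(): save(p,n+".png",s=1.5)
for n,p in P.items():
    print(n,np.round(np.array(p["cam_to_world"]),2).tolist(),p["fov_y"],p["D"])
    for t in("pan","bay","switch_nub","coaster","honey_jar","jam_jar","timer","salt","shaker","scale"):
        print(t,[(np.round(d["at"],1).tolist(),round(d["p"],2)) for d in mark_of(p,t)[:4]])
print(read_orientation(),read_time())
E
python3 a.py
```

```text
pics
scene [[-0.67, 0.32, -0.67, -515.95], [-0.74, -0.3, 0.6, 985.95], [-0.01, 0.9, 0.44, 735.13], [0.0, 0.0, 0.0, 1.0]] 46.06160002592032 [-0.13668413  0.          0.          0.          0.        ]
pan [([241.4, 182.1], 0.56)]
bay [([268.4, 193.1], 0.7), ([246.4, 198.6], 0.17)]
switch_nub []
coaster [([186.8, 237.3], 0.9)]
honey_jar [([237.0, 181.1], 0.77)]
jam_jar [([327.1, 182.9], 0.65), ([333.2, 200.3], 0.63), ([299.7, 182.5], 0.61)]
timer [([186.0, 210.4], 0.58), ([239.3, 182.3], 0.33)]
salt [([274.6, 177.5], 0.53)]
shaker [([144.8, 241.2], 0.68), ([188.3, 210.7], 0.41)]
scale [([246.5, 200.1], 0.8), ([237.8, 182.3], 0.24)]
side [[1.0, 0.01, -0.06, 437.05], [-0.06, 0.5, -0.87, -1189.85], [0.02, 0.87, 0.5, 793.32], [0.0, 0.0, 0.0, 1.0]] 49.18791749914653 [0.05108111 0.         0.         0.         0.        ]
pan [([301.1, 213.9], 0.9)]
bay [([266.0, 227.5], 0.74)]
switch_nub [([302.7, 214.1], 0.6)]
coaster [([263.4, 176.8], 0.54)]
honey_jar [([304.4, 214.2], 0.89)]
jam_jar [([223.7, 268.1], 0.77), ([279.9, 272.4], 0.66), ([210.0, 297.4], 0.66), ([249.2, 285.7], 0.6)]
timer [([301.7, 194.7], 0.49), ([264.9, 225.1], 0.38)]
salt [([319.3, 265.5], 0.82)]
shaker [([277.0, 167.5], 0.7)]
scale [([293.0, 226.7], 0.65)]
wrist [[-1.0, -0.0, 0.0, 550.31], [-0.0, -0.96, -0.27, -70.06], [0.0, -0.27, 0.96, 371.54], [0.0, 0.0, 0.0, 1.0]] 64.0571183983612 [-0.06467233  0.          0.          0.          0.        ]
pan []
bay [([263.6, 127.8], 0.63)]
switch_nub [([265.1, 131.3], 0.56)]
coaster [([268.0, 128.7], 0.72)]
honey_jar [([161.5, 158.8], 0.88)]
jam_jar [([198.7, 147.2], 0.65)]
timer [([157.8, 308.4], 0.59)]
salt []
shaker []
scale [([198.0, 146.6], 0.95)]
[-2.22143359e+00  2.22143683e+00  1.60253933e-05] 1.65
```

View pics/scene.png

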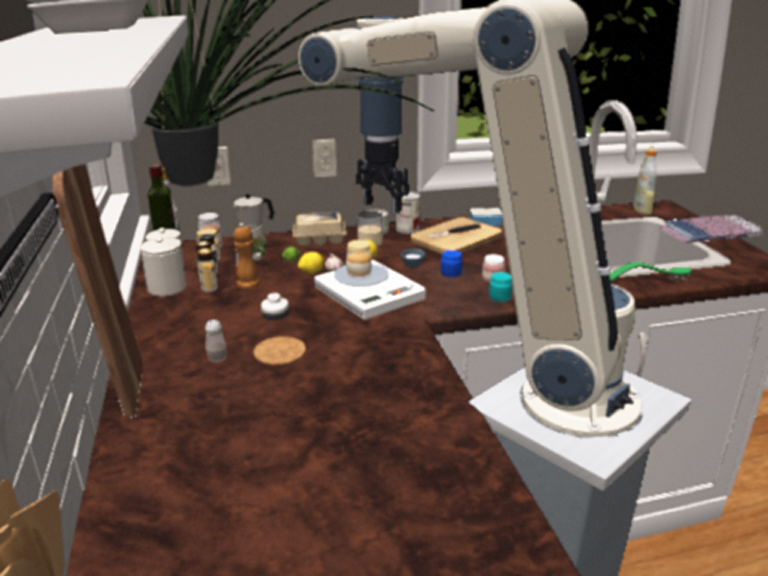

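View pics/side.png

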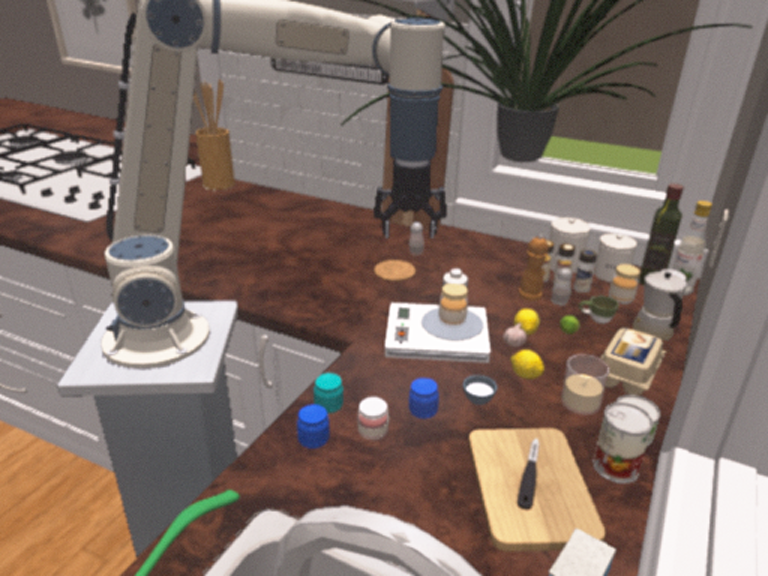

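View pics/wrist.png

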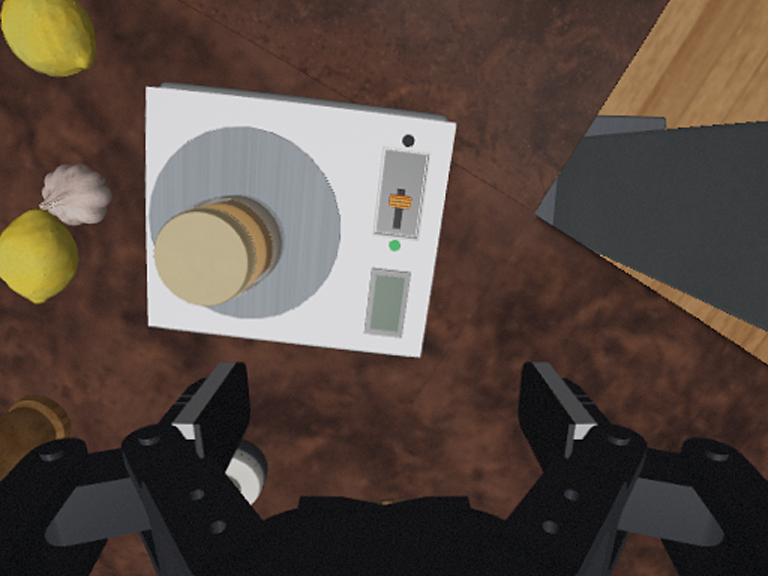

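Scene and side: the honey jar is on the pan (wrist 145,165 px native; side 302,205). Candidates for jam are white lid/pink (side 249,279; scene 329,177), turquoise (side 219,260; scene 333,191), blue (side 209,284), and blue (side 282,265; scene 301,175). I choose the white-lidded pink one. The coaster is at side (263,180), with the timer, shaker and salt near the scale.

```bash
cat > b.py <<'E'
from h import *
s,d,w=camera("scene"),camera("side"),camera("wrist")
n=lambda *a:np.array(a)/1.5
r=lambda x:np.round(x,1).tolist()
print("scale corners",[r(atz(w,n(*c),32)) for c in((146,87),(456,122),(421,356),(148,326))])
print("nub",r(atz(w,n(400,201),31)),"green",r(atz(w,n(394,245),32)),"black",r(atz(w,n(408,140),32)))
for nm,a,b in(("jamlid",(493,259),(373,405)),("coaster",(279,350),(395,269)),("honeylid",(359,245),(454,288)),("shaker",(213,323),(416,226)),("timer",(274,297),(456,275)),("salt",(413,255),(480,386)),("blue",(452,254),(424,385)),("turq",(501,278),(329,378))):
    x,e=tri([(s,n(*a)),(d,n(*b))]); print(nm,r(x),round(e,1))
print("lidtop from wrist",r(atz(w,n(202,257),127)))
# more wrist views
def R(): return read_orientation()
o=read_orientation()
V=[(530,-200,400),(500,-40,405),(560,140,400)]
for i,v in enumerate(V):
    movep(v,o); p=camera("wrist"); save(p,f"w{i}.png",s=1.5)
    import pickle; pickle.dump({k:p[k] for k in p},open(f"w{i}.pkl","wb"))
    for t in("pan","bay","switch_nub","coaster","honey_jar","jam_jar"):
        print(i,t,[(r(q["at"]),round(q["p"],2)) for q in mark_of(p,t)[:3]])
print(read_time())
E
python3 b.py
```

```text
scale corners [[717.8, -119.9, 32.0], [499.7, -94.5, 32.0], [520.5, 83.8, 32.0], [739.6, 58.8, 32.0]]
nub [538.6, -39.1, 31.0] green [542.8, -6.5, 32.0] black [533.3, -82.1, 32.0]
jamlid [464.5, -311.1, 54.4] 2.4
coaster [542.3, 306.8, 3.5] 3.0
honeylid [647.7, -15.0, 124.0] 4.0
shaker [607.6, 417.2, 82.1] 0.5
timer [693.2, 208.4, 39.2] 0.4
salt [674.3, -230.3, 26.8] 3.8
blue [560.7, -259.5, 55.2] 3.7
turq [381.0, -233.0, 54.8] 5.4
lidtop from wrist [650.4, -17.8, 127.0]
0 pan [([163.2, 309.9], 0.92)]
0 bay [([248.3, 284.9], 0.76)]
0 switch_nub [([248.9, 293.3], 0.67)]
0 coaster []
0 honey_jar [([157.4, 317.4], 0.64)]
0 jam_jar [([224.6, 115.5], 0.94), ([310.5, 63.5], 0.92), ([377.1, 133.5], 0.91)]
1 pan []
1 bay []
1 switch_nub [([224.8, 166.4], 0.46)]
1 coaster []
1 honey_jar [([123.5, 191.5], 0.97)]
1 jam_jar [([224.8, 168.0], 0.4)]
2 pan []
2 bay []
2 switch_nub []
2 coaster [([267.9, 280.3], 0.63)]
2 honey_jar [([161.1, 15.9], 0.57)]
2 jam_jar []
5.1417
```

View pics/w0.png

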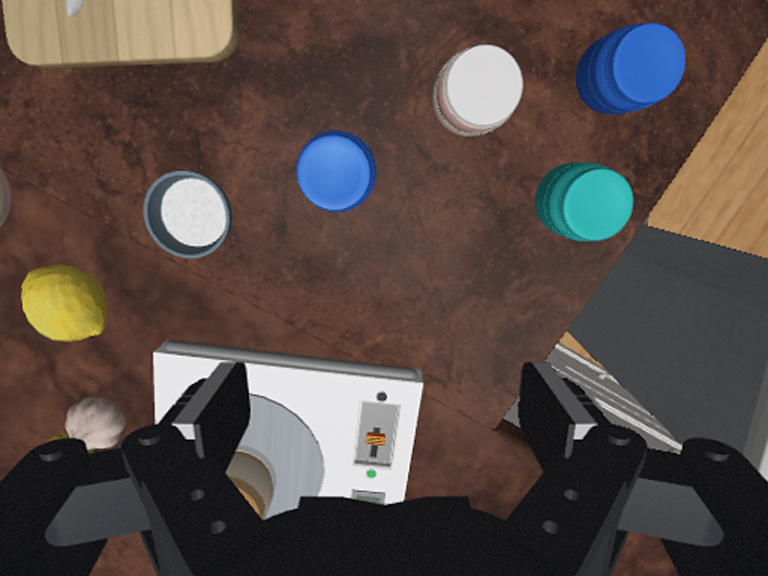

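View pics/w1.png

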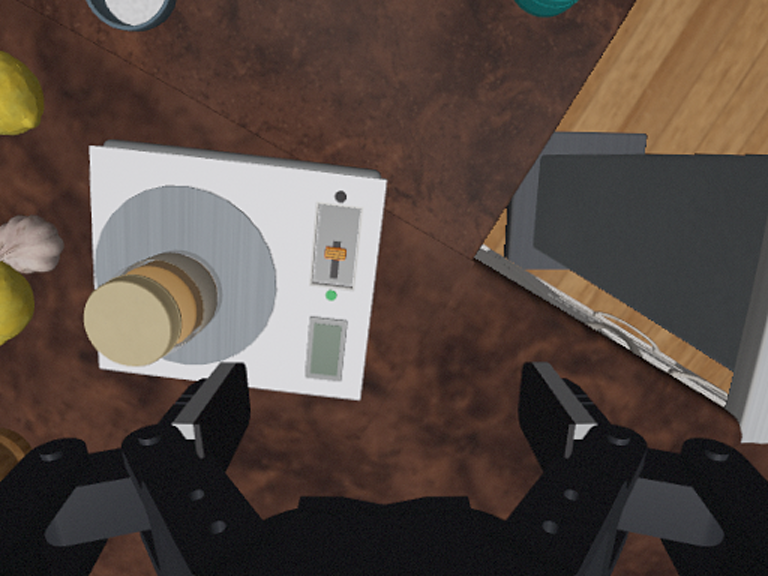

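View pics/w2.png

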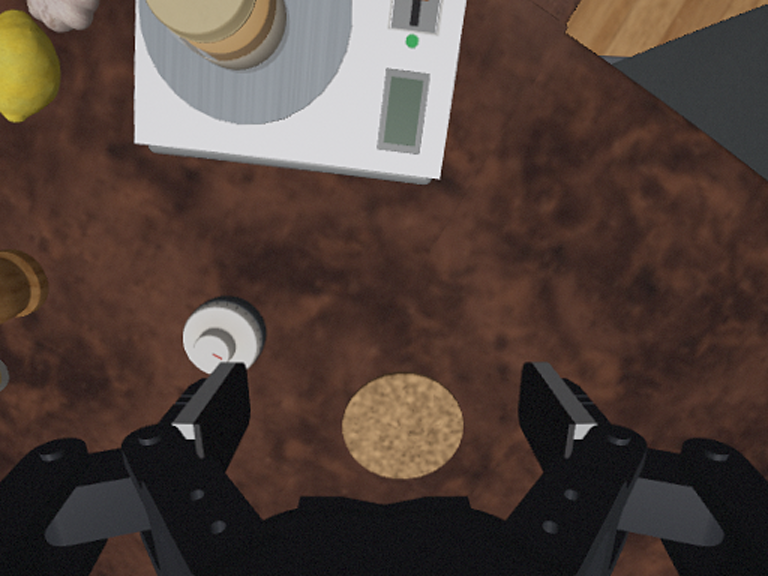

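w0: pink jam with white lid at (482,86) in the enlarged picture. Turquoise is at (597,202), the blues at (648,64) and (337,171), and salt at (190,212), so the jam choice is confirmed. w1: honey lid at (132,320), nub (335,254), green dot (331,295), black dot (341,197). w2: coaster (403,426), timer (222,337).

```bash
cat > c.py <<'E'
from h import *
import pickle
s,d=camera("scene"),camera("side"); w=[pickle.load(open(f"w{i}.pkl","rb")) for i in range(3)]
n=lambda *a:np.array(a)/1.5
r=lambda x:np.round(x,1).tolist()
def T(nm,*o):
    x,e=tri([(p,n(*c)) for p,c in o]); print(nm,r(x),round(e,1)); return x
T("jamlid",(s,(493,259)),(d,(373,405)),(w[0],(482,86)))
print(" w0@58",r(atz(w[0],n(482,86),58)))
T("honeylid",(s,(359,245)),(d,(454,288)),(w[1],(132,320)))
print(" w1@127",r(atz(w[1],n(132,320),127)))
T("coaster",(s,(279,350)),(d,(395,269)),(w[2],(403,426))); print(" w2@6",r(atz(w[2],n(403,426),6)))
T("nub",(w[0],(376,438)),(w[1],(335,254)))
g=T("green",(w[0],(371,474)),(w[1],(331,295)),(w[2],(412,41)))
b=T("black",(w[0],(382,397)),(w[1],(341,197)))
T("pan edge-r",(w[0],(324,447)),(w[1],(277,284)))
for z,k,pts in((32,1,((90,146),(387,181),(361,400),(99,369))),(45,1,((186,186),(178,364),(96,277),(277,284))),(31,1,((335,254),)),(32,1,((331,295),(341,197))),(31,0,((376,438),)),(32,0,((371,474),(382,397)))):
    print(z,k,[r(atz(w[k],n(*c),z)[:2]) for c in pts])
for c in((648,64),(597,202),(337,171)): print("decoy",r(atz(w[0],n(*c),58)[:2]))
print("bay corners w1",[r(atz(w[1],n(*c),32)[:2]) for c in((319,203),(361,207),(353,290),(311,284))])
E
python3 c.py
```

```text
jamlid [466.0, -313.4, 54.4] 3.0
 w0@58 [468.5, -314.2, 58.0]
honeylid [648.3, -16.9, 123.9] 4.5
 w1@127 [646.3, -19.9, 127.0]
coaster [542.7, 305.6, 3.0] 3.6
 w2@6 [543.0, 302.0, 6.0]
nub [537.7, -37.4, 24.0] 0.5
green [541.6, -6.2, 31.3] 0.2
black [532.0, -81.4, 31.2] 0.0
pan edge-r [589.8, -5.2, -7.3] 2.6
32 1 [[715.6, -119.9], [498.3, -93.0], [519.3, 84.5], [738.5, 58.6]]
45 1 [[640.5, -90.8], [663.0, 46.7], [718.1, -24.3], [579.7, -19.0]]
31 1 [[537.5, -38.8]]
32 1 [[541.4, -6.6], [531.9, -81.5]]
31 0 [[537.0, -42.3]]
32 0 [[541.6, -6.6], [531.9, -81.9]]
decoy [362.4, -330.0]
decoy [386.7, -242.1]
decoy [561.1, -261.5]
bay corners w1 [[548.2, -77.1], [517.4, -74.2], [524.2, -10.7], [556.5, -15.4]]
```

```bash
cat >> h.py <<'E'
def down_gently(x,y,z0,zmin,thr=3.):
    line_to([x,y,z0],max_speed=100); hold(.1)
    f0=read_contact_force()[2]; z=z0
    while z>zmin:
        z-=1; line_to([x,y,z],max_speed=25)
        f=read_contact_force()[2]-f0
        if f>thr: break
    print("down z",z,"df",round(f,1))
E
cat > d.py <<'E'
from h import *
o=read_orientation()
gripper_to(85)
movep([648,-18,330],o); line_to([648,-18,240],max_speed=120)
print(read_contact_force())
gripper_to(50,40); print("w",read_width(),read_gripper_force())
line_to([648,-18,330],max_speed=120); print("w",read_width(),read_gripper_force(),read_contact_force())
movep([543,303,300],o)
down_gently(543,303,206,197)
gripper_to(85); print(read_contact_force())
line_to([543,303,300],max_speed=150)
line_to([543,200,300]) if False else None
movep([480,200,300],o); gripper_to(0)
p=camera("side"); save(p,"s2.png",(150,90,350,240),4)
q=camera("wrist"); save(q,"w3.png",s=1.2)
print([ (k["at"],k["p"]) for k in mark_of(p,"honey_jar")[:2]], proj(p,[543,303,6]))
print(read_time())
E
python3 d.py
```

```text
[-0.1437819   0.18427485 -0.23539094]
w 60.2914406813658 43.96799792535603
w 60.29323945625675 43.54307597503066 [-0.59979388 -0.067935   -2.6324645 ]
down z 202 df 4.6
[ 0.05587741  0.32594636 -0.50457339]
[([266.1, 179.9], 0.79)] [263.07702184 179.77413015]
14.525
```

View pics/s2.png

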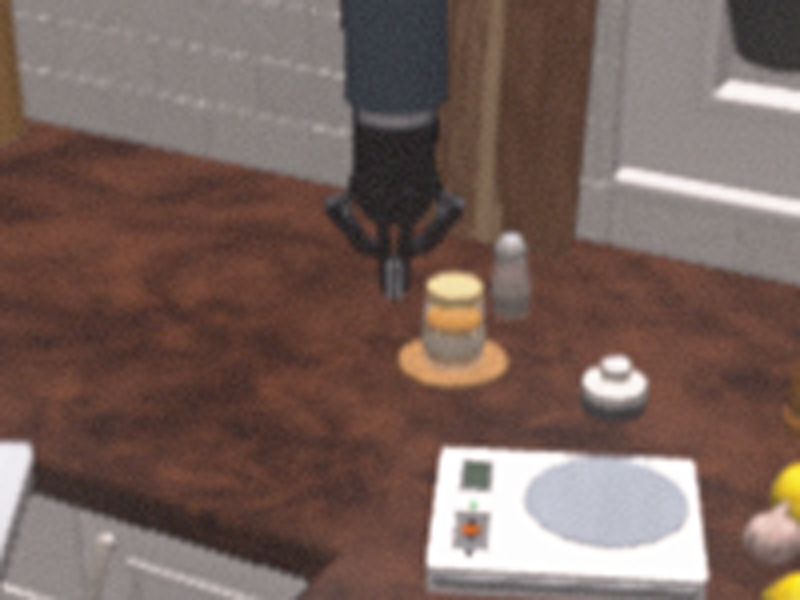

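View pics/w3.png

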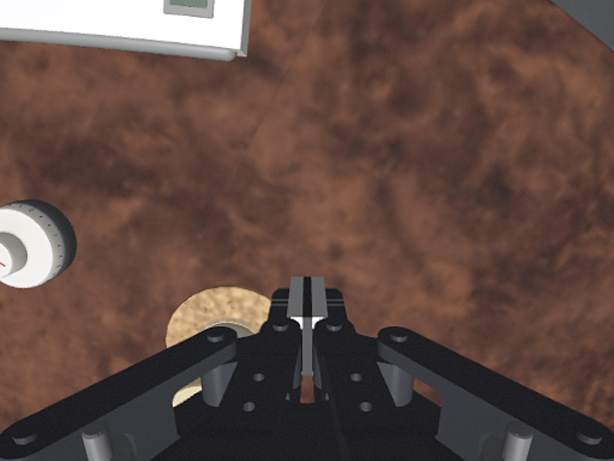

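The honey jar stands upright and centred on the coaster (jar at 455,350 and coaster at 453,360 in the crop). The closed fingers measure about 29 mm over their backs, too tight for the bay. So I will open fully and put only the far finger in the bay, with the other one in front of the scale.

```bash
cat > e.py <<'E'
from h import *
from scipy.spatial.transform import Rotation as Ro
o=(Ro.from_euler('z',-7.2,degrees=True)*Ro.from_rotvec(read_orientation())).as_rotvec()
ex=np.array([.992,-.125,0]);ey=np.array([.125,.992,0])
P=np.array([536.7,-44.2,0])-49.75*ex-15*ey
gripper_to(85)
movep(P+[0,0,260],o); line_to(P+[0,0,207]); hold(.2)
f0=read_contact_force(); z=207; f=0
while z>182 and f<2.5:
    z-=1; line_to(P+[0,0,z],max_speed=30); f=(read_contact_force()-f0)[2]
print("z",z,f, read_tcp_pos(), read_time())
p=camera("side"); save(p,"s3.png",(220,180,350,260),6)
E
python3 e.py
```

```text
z 184 4.56524863917014 [485.5849772  -52.87606622 184.4065115 ] 22.7583
```

View pics/s3.png

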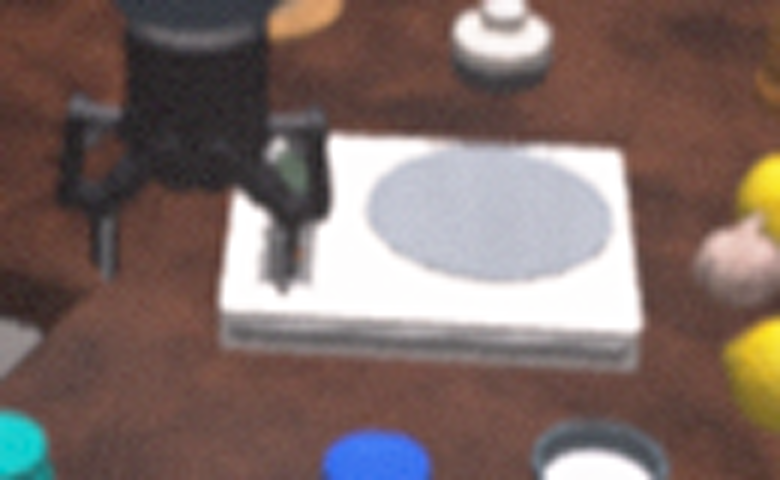

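The probe stopped at exactly the bay floor height (tip at 24 mm), and the picture shows the far finger in the bay at (287,270), on the near side of the orange nub (300,252). Now I push.

```bash
cat > f.py <<'E'
from h import *
ey=np.array([.125,.992,0])
P=read_tcp_pos(); P[2]=186.2; line_to(P,max_speed=30); hold(.1)
f0=read_contact_force(); log=[]
for s in np.arange(1,22,1.):
    line_to(P+s*ey,max_speed=30); f=(read_contact_force()-f0)@ey; log.append(round(float(f),1))
    if f<-6: break
print(s,log)
line_to(P+(s-3)*ey,max_speed=60); Q=P+(s-3)*ey; line_to(Q+[0,0,90],max_speed=150)
movep([500,-40,405],[-2.22143359,2.22143683,0])
w=camera("wrist"); save(w,"w4.png",(180,110,280,270),4)
print([np.round(k["at"],1) for k in mark_of(w,"switch_nub")[:2]], proj(w,[537.5+1.5,-38.7+12,31]),proj(w,[537.5,-38.7,31]),read_time())
hsv=cv2.cvtColor(w["pixels"],cv2.COLOR_RGB2HSV); m=(hsv[...,0]>8)&(hsv[...,0]<20)&(hsv[...,1]>150)&(hsv[...,2]>120)
v,u=np.nonzero(m); k=(u>190)&(u<260)&(v>120)&(v<230); print(k.sum(),u[k].mean(),v[k].mean())
E
python3 f.py
```

```text
19.0 [-0.0, -0.8, 0.7, 0.5, -0.7, -0.5, -1.5, -1.0, -0.5, -1.0, -1.1, -1.0, -1.7, -0.2, -0.2, -0.4, -1.9, -4.3, -8.9]
[array([217.8, 177.3])] [221.76585271 180.11930437] [222.77604894 169.82359284] 29.5917
60 221.98333333333332 178.63333333333333
```

View pics/w4.png

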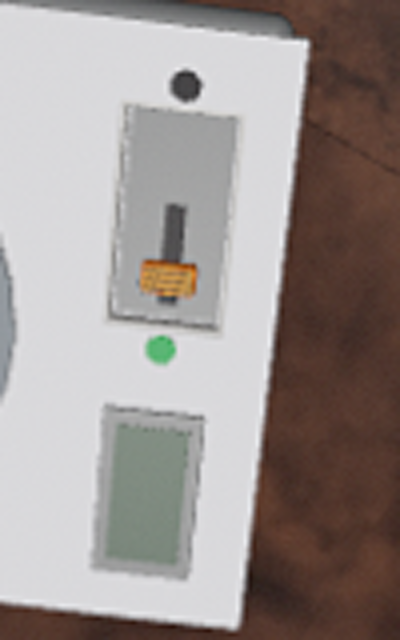

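The switch is at its end: the nub sits about 9 mm short of the bay's +y wall (nub at 168,278 in the crop, green dot at 161,350), and the push ended on a hard stop. Jam next, with the fingers along world y so they miss the look-alikes.

```bash
cat > g.py <<'E'
from h import *
from scipy.spatial.transform import Rotation as Ro
B=Ro.from_rotvec([-2.22143359,2.22143683,0])
best=None
for a in(-95,85):
    o=(Ro.from_euler('z',a,degrees=True)*B).as_rotvec()
    js=[inverse_kinematics(p,o) for p in([467.5,-314,180],[649.5,-21.5,225])]
    if any(j is None for j in js): continue
    c=max(abs(j[5]) for j in js); print(a,c)
    if best is None or c<best[0]: best=(c,o)
o=best[1]; x,y=467.5,-314
movep([x,y,300],o); line_to([x,y,180],max_speed=120); print(read_contact_force())
gripper_to(45,40); print("w",read_width(),read_gripper_force())
line_to([x,y,310],max_speed=120); print(read_width(),read_contact_force())
movep([649.5,-21.5,310],o); down_gently(649.5,-21.5,230,221)
gripper_to(85); print(read_contact_force()); line_to([649.5,-21.5,330],max_speed=120)
movep([480,-40,405],o); hold(.3)
s,d=camera("scene"),camera("side"); save(d,"s4.png",(190,150,380,290),4)
for n,X in(("jam_jar",[649.5,-21.5,45]),("honey_jar",[543,303,6])):
    for p in(s,d): print(n,[(np.round(k["at"],1).tolist(),round(k["p"],2)) for k in mark_of(p,n)[:4]],proj(p,X))
print(read_time())
E
python3 g.py
```

```text
-95 1.864865428959559
85 1.7972615245070944
[ 0.31909069 -1.37789014  0.69531057]
w 54.37858280984866 41.97605631547049
54.02413457644436 [ 0.41265201  0.0494732  -3.35074127]
down z 225 df 7.1
[ 0.2509112   0.44731033 -0.17743404]
jam_jar [([331.3, 202.0], 0.74), ([239.1, 182.7], 0.56), ([300.2, 181.0], 0.54)] [240.07318868 181.61621485]
jam_jar [([210.7, 294.0], 0.71), ([284.1, 273.2], 0.7), ([222.1, 269.5], 0.7), ([298.1, 212.4], 0.68)] [301.10707998 214.57946312]
honey_jar [([185.6, 234.4], 0.68)] [186.13635248 231.47872129]
honey_jar [([265.1, 180.8], 0.59)] [263.07702184 179.77413015]
40.55
```

View pics/s4.png

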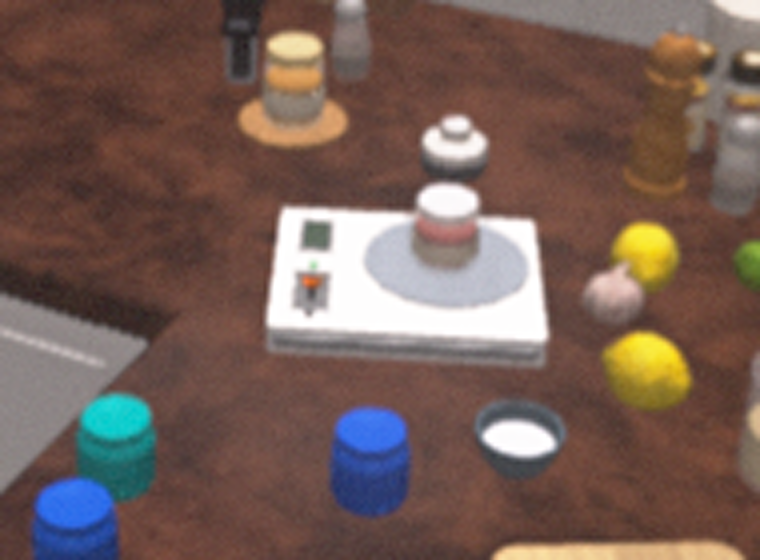

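The picture shows the pink jam jar upright on the pan (445,225), honey upright on the coaster (294,85), the switch on, the bystanders in place and the arm clear.

```bash
python3 -c "
from cell import *
print(sign_off())"
```

```text
the job is handed in; nothing more can be done
None
```

The job is handed in: the honey jar stands upright on the coaster, the switch was slid to its green-dot end with the pan empty, and the pink jam jar stands upright on the pan. The bystanders look undisturbed in the last picture; no verdict was reported.

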